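Square the phone into the corner stop and swing the keeper over it

TASK

Using the fingertips only as a pusher, slide the phone with the lit screen flat along the bench into the aluminium corner stop, until one long edge lies along the long rail and one short end sits against the end stop; never pick the phone up. Only then push the red keeper arm by its black knob all the way round over the phone. Leave the tape roll, pry tool, charger and tweezers where they are.

Things in the scene. Friction and masses are not known exactly. Their poses are not given: they have to be found in the camera images.
- phone: smartphone with a lit white screen and black rim, lying loose on the bench screen up; 164 x 76 mm, its solid edge stands up to 8 mm above the bench (10 mm with details), 0.13 to 0.26 kg. Origin: centre of its underside; x along its length, y across its width, z up. It starts out of square, nearer the robot and further left than its place in the stop. Either end may lead.
- corner_stop: L-shaped aluminium stop screwed to the bench, bars 12 mm high. Origin: the inner corner of the L at bench level. x roughly away from the robot, y to its left (turned up to 0.15 rad). Long rail, on the far side: inner face at x = 0, metal from x = 0 to 16 mm, running to y = 196 mm. End stop: inner face at y = 0, metal from y = -20 mm to 0, x = -72 mm to 0
- phone_seat (a point): where the centre of the phone's underside lies when it is fully home in the corner stop: x = -38, y = 82 mm of the stop, the phone's length along the stop's y
- keeper (a joint): red keeper arm on a vertical pivot on the end stop, rad. 0: open, pointing along the stop's -x; swings clockwise seen from above to a hard limit at 1.57, where it points along the stop's +y over the seated phone. Starts 0 to 0.4. It is 16 to 21 mm above the bench (rubber foot down to 13 mm), so it clears the phone; friction of 0.04 N m holds it where it is left
- keeper_knob (a point): upright black round knob at the keeper arm's free end, 16 mm in diameter, from 16 to 48 mm above the bench; this point is on its axis, 34 mm above the bench, 65 mm from the pivot
- keeper_pivot (a point): the keeper arm's vertical pivot axis, 34 mm above the bench; at x = -35, y = -10 mm of the corner stop. Boss and screw are 18 mm in diameter and reach 27 mm above the bench
- tape_roll: green tape roll lying flat, 58 x 60 x 18 mm, origin at the centre of its underside; bystander beyond the long rail
- pry_tool: black plastic pry tool lying flat, 146 x 10 x 8 mm along its x, origin at the centre of its underside; bystander beyond the long rail
- charger: white charger cube, 58 x 42 x 26 mm, origin at the centre of its underside; bystander to the right of the stop, nearer the robot
- tweezers: tweezers with green grips lying flat, 128 x 15 x 9 mm along their x, origin at the centre of their underside; bystander to the right of the stop, nearer the robot

How it is judged:
By the outcome, as a careful person would: the job done as asked, in the order asked, and still so for the second after the job is handed in, with the robot touching nothing.
It also fails if it takes over 58 s, if anything falls off the work surface, if the arm or the gripper's body presses on something with over 40 N, if the wrist force passes 120 N, or if a joint passes its speed limit or range.

ROBOT

A 7-joint arm with a two-finger parallel gripper is mounted at the origin on a cart in front of the work surface, level with it; the furniture and walls round the work are solid. World frame = base frame: x ahead of the robot, y to its left, z up, the work surface at z = 0. Lengths are in mm, angles in rad, forces in N, time in s.
With the tool pointing down it reaches from about 400 to 875 mm from the base axis. Payload 4.4 kg.
Tool frame: the origin (TCP) lies at the very end of the fingers, on their centre line; the grasp point (between the pads) lies ctrl.grip_depth behind it (ctrl.grip_depth is the distance from the TCP to the grasp point, in mm); y points along the fingers, x is the direction in which the jaws open and shut, and the axes are right-handed (so a half turn about y gives the same grasp; the last joint's range is limited). The gripper opens to 85 mm and grips with 20 to 120 N. Pads are 22 mm wide; open, the fingers measure 114 mm over their backs; the gripper's body (76 mm by 85 mm) begins 54 mm behind the grasp point. The pads swing forward as they close: fully open they stand 13 mm farther back than shut.
Start: joints at [-1.351, 0.628, 0.038, 1.517, -0.027, 0.996, -0.02], TCP at [183.227, 623.655, 231.313] pointing down, gripper open.
Joint ranges: [-3.06, 3.06], [-0.37, 2.12], [-1.25, 1.32], [0.18, 2.47], [-1.1, 4.24], [0.23, 1.98], [-2.94, 2.94]. Speed limits (rad/s): [2.57, 2.57, 3.14, 3.14, 3.14, 3.14, 3.14].

INTERFACE

Orientations are given as [roll, pitch, yaw] about the fixed x, y, z axes, in that order (R = Rz(yaw) Ry(pitch) Rx(roll)).
In Python, from cell import ctrl gives the robot as it stands.
- The arm moves only by the tool apply_moves, never from a script. Its argument "motion" is a list of rows, each a list of 5 numbers: the shift along the tool's x, y, z in cm, then the turn about the tool's y in rad, then the finger opening in cm, from 0 to 8.54. In form: [[tx, ty, tz, roll, hand], ...]. A call has 1 to 20 rows; each row is the pose to reach, as a shift and turn from the pose commanded when the call began, along the tool's axes at that moment; what a row does not reach only later rows make up. A row lasts 1/8 s, in which the tool goes at most 62.5 mm and 10.7 degrees, less where a joint would pass 70% of its speed; a pose out of reach is approached as far as the arm can. A call with a gripper value outside its range is refused whole. The fingers move at their own pace and stop on an object; the grip force is fixed at half the most. Time passes only in rows, so rows that repeat a pose let the fingers close. It gives the time, the measured TCP pose, the force and the opening at its end, in the units of the state.
- ctrl.read_state(): the state, without advancing time (a new reading comes with each control period).
- ctrl.get_image(name): name is "scene" or "side" or "wrist"; returns a dict with "image" (420x560x3 uint8, red, green, blue), "vfov" (degrees; the focal length in pixels is half the picture's height over the tangent of half this angle, whatever the lens; pixels are square), "cx", "cy" (the principal point, pixels), "extrinsics" (4x4, takes a point from world to camera coordinates); the wrist camera has in their place "tool_from_camera" (4x4, takes a point from camera to tool coordinates, whose origin is the TCP and whose axes are the tool frame's). Camera axes: x right, y up, looking along -z (the intrinsics and any distortion apply to the point x, -y, -z); pixel columns grow to the right and rows downward; lengths in mm; the calibration is good to about 2 mm. The wrist camera is an equidistant fisheye: a pixel r from the principal point sees the ray r / f radians off the axis. A picture is of the moment at which its call begins: read the wrist's pose just before it. There is no depth.
- ctrl.finish_job(): hands the job in, once; it reports no verdict.
Trained networks look in a picture, given as the dict that the camera call returned (one of the last four; its "shot" number tells which), for a name from the list of things; names that differ only in an ending like _2 or _b are one class to them, and where a whole thing is asked for, a point or a joint stands for the part that bears it (a point fixed in the world has none). Each returns a list of dicts, best first, with "confidence" (0 to 1); they miss things now and then, are a little off and sometimes report something else, mostly with a low value. They report only what shows in the picture. A call takes as long as a camera call.
- ctrl.search_frame(picture, query): "location" ([x, y, z] in mm, in world coordinates, good to about 4 mm: the middle of the surface that is visible of it).
- ctrl.mark_of(picture, query): "location" ([x, y, z] in mm, in world coordinates, good to about 4 mm: a listed point, or the origin of a listed thing).
The state is a dict: "clock": time; "qpos": joint angles; "qd": joint speeds; "tau": joint torques, N m; "eef_pos": TCP position; "tool_rot": TCP orientation; "force": force on the tool from outside, world axes, zero at the start; "torque": the same for the moment, N m; "width": finger opening in mm.
Only numpy, scipy, OpenCV 4.12 (cv2) and the standard library are available. Lean on these libraries where they do the work, as an engineer would, in place of code of your own. Each camera call takes 0.05 s, during which the arm holds its last target.

## Working session

There is one attempt and no reset: what is moved stays moved. The work goes in short steps, Python scripts to look and compute and a tool call to move; the robot and the scene stay as the last step left them, time stands still between calls to the robot, and variables do not carry over. Pictures are saved under pics/ and viewed, and the job is handed in when it is done.

Besides the shell and the picture viewer there is one more tool, called after "Emit:" as name([rows], argument=value, ...), one row to a line, values as JSON. apply_moves: Moves the arm, as the interface text tells. Its arguments: {"type":"object","properties":{"motion":{"type":"array","items":{"type":"array","items":{"type":"number"}}}},"required":["motion"]}

```bash
ls; mkdir -p pics; cat > h.py <<'E'
import numpy as np, cv2
from cell import ctrl
from scipy.spatial.transform import Rotation as R
def snap(n,f):
    p=ctrl.get_image(n); cv2.imwrite('pics/'+f,p['image'][:,:,::-1]); return p
def foc(p): return p['image'].shape[0]/2/np.tan(np.radians(p['vfov'])/2)
def pix2w(p,u,v,z):
    f=foc(p); E=np.array(p['extrinsics']); d=np.array([(u-p['cx'])/f,-(v-p['cy'])/f,-1])
    Rm=E[:3,:3]; c=-Rm.T@E[:3,3]; d=Rm.T@d
    return c+d*(z-c[2])/d[2]
def w2pix(p,X):
    f=foc(p); E=np.array(p['extrinsics']); c=E[:3,:3]@np.array(X)+E[:3,3]
    return p['cx']+f*c[0]/-c[2], p['cy']-f*c[1]/-c[2]
def st():
    s=ctrl.read_state(); print(s['clock'],np.round(s['eef_pos'],1),np.round(s['tool_rot'],3),np.round(s['force'],1),round(s['width'],1)); return s
E
python3 - <<'E'
from h import *
s=st(); print(s['qpos'],ctrl.grip_depth)
for n in ['scene','side']:
    p=snap(n,n+'0.png'); print(n,{k:(v if k!='image' else 0) for k,v in p.items()})
    for q in ['phone','corner_stop','phone_seat','keeper','keeper_knob','keeper_pivot','tape_roll','pry_tool','charger','tweezers']:
        try: print(q,[(np.round(d['location'],0).tolist(),round(d['confidence'],2)) for d in ctrl.mark_of(p,q)[:2]])
        except Exception as e: print(q,e)
snap('wrist','wrist0.png')
st()
E
```

```text
pics
0.0 [183.1 623.  230.4] [-1.571  0.002  1.285] [ 0.3 -0.3 -0.2] 85.2
[-1.35077226  0.62933027  0.03844997  1.51838523 -0.02697108  0.9962709
 -0.02002273] 18.700000000000003
scene {'image': 0, 'vfov': 57.33752249619394, 'cx': 277.59719959295205, 'cy': 208.0427377270836, 'extrinsics': array([[ 9.53606650e-01, -3.00701856e-01,  1.45859910e-02,
        -5.16889403e+02],
       [ 2.27333108e-01,  7.51005111e-01,  6.19928207e-01,
        -2.00712724e+02],
       [-1.97367716e-01, -5.87851782e-01,  7.84522955e-01,
        -7.65357992e+02],
       [ 0.00000000e+00,  0.00000000e+00,  0.00000000e+00,
         1.00000000e+00]]), 'shot': 1}
phone [([453.0, 190.0, -2.0], 0.83)]
corner_stop [([602.0, 22.0, 1.0], 0.98)]
phone_seat [([557.0, 103.0, 1.0], 0.82)]
keeper it knows: charger, corner_stop, keeper_knob, keeper_pivot, phone, phone_seat, pry_tool, tape_roll, tweezers
keeper_knob [([498.0, 15.0, 34.0], 0.5)]
keeper_pivot [([562.0, 8.0, 31.0], 0.89)]
tape_roll [([663.0, 52.0, 1.0], 0.91)]
pry_tool [([656.0, 230.0, -4.0], 0.7)]
charger [([422.0, -92.0, -1.0], 0.85)]
tweezers [([431.0, -240
[... 364 characters left out ...]
e-01,  6.47935676e-01,
        -9.11025413e+02],
       [ 0.00000000e+00,  0.00000000e+00,  0.00000000e+00,
         1.00000000e+00]]), 'shot': 2}
phone []
corner_stop [([597.0, 25.0, -1.0], 0.59), ([502.0, 20.0, 35.0], 0.16)]
phone_seat [([554.0, 104.0, -2.0], 0.72)]
keeper it knows: charger, corner_stop, keeper_knob, keeper_pivot, phone, phone_seat, pry_tool, tape_roll, tweezers
keeper_knob [([501.0, 16.0, 36.0], 0.69)]
keeper_pivot []
tape_roll [([665.0, 51.0, -2.0], 0.64)]
pry_tool [([653.0, 231.0, -0.0], 0.59)]
charger [([423.0, -88.0, 2.0], 0.86), ([433.0, -245.0, -0.0], 0.22)]
tweezers [([434.0, -246.0, 1.0], 0.63)]
1.05 [183.3 623.7 231.3] [-1.571 -0.     1.285] [-0.1 -0.6  0.2] 85.2
```

View pics/scene0.png

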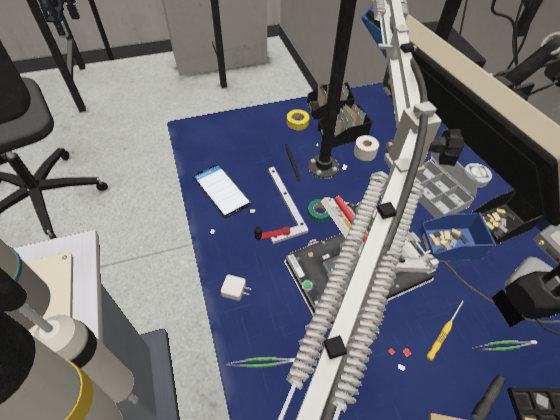

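View pics/side0.png

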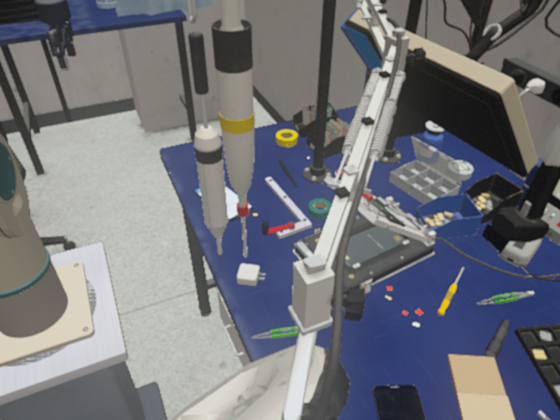

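View pics/wrist0.png

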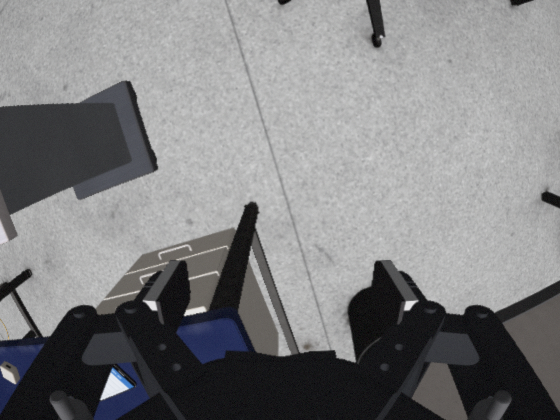

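```bash
python3 - <<'E'
from h import *
im=cv2.imread('pics/scene0.png')[150:310,180:340]; cv2.imwrite('pics/c0.png',cv2.resize(im,None,fx=5,fy=5,interpolation=cv2.INTER_CUBIC)[:600*2])
im=cv2.resize(im,(800,800),interpolation=cv2.INTER_CUBIC)
cv2.imwrite('pics/c0.png',im[:600]); 
im=cv2.imread('pics/side0.png')[160:250,180:320]; cv2.imwrite('pics/c1.png',cv2.resize(im,(784,504),interpolation=cv2.INTER_CUBIC))
E
```

```text
(no output)
```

View pics/c0.png

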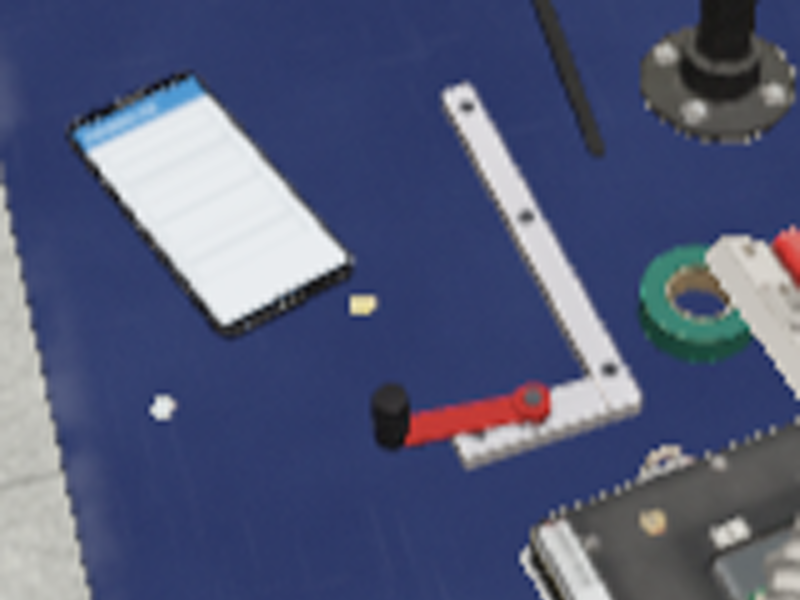

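View pics/c1.png

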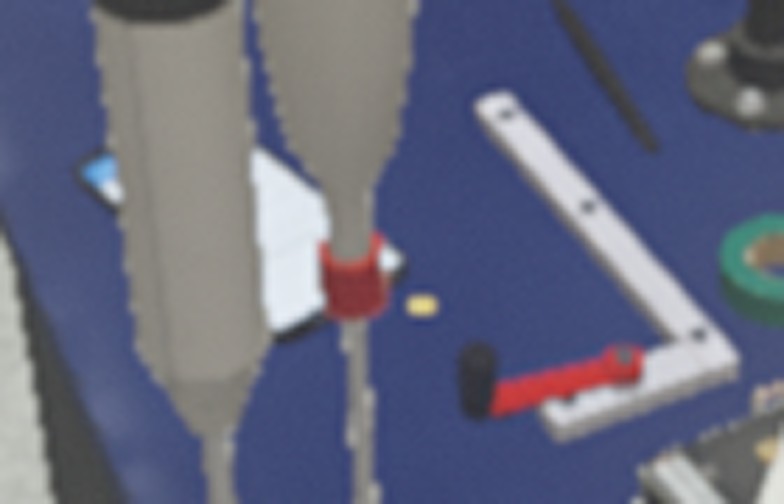

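```bash
python3 - <<'E'
from h import *
p=ctrl.get_image('scene'); q=ctrl.get_image('side')
def c(u,v,z): return np.round(pix2w(p,180+(u+.5)/5-.5,150+(v+.5)/5-.5,z),1)
def c1(u,v,z): return np.round(pix2w(q,180+(u+.5)/5.6-.5,160+(v+.5)/5.6-.5,z),1)
P=[c(*x,8) for x in [(72,128),(193,73),(352,265),(222,335)]]
print('phone',P,np.mean(P,0)); print([np.linalg.norm(P[i]-P[(i+1)%4]) for i in range(4)])
print('rail end near/far',c(443,92,12),c(470,82,12)); print('inner',c(590,376,12)); print('outer',c(640,400,12))
print('endstop near outer', c(462,462,12),'inner near?',c(452,435,12))
print('knob top',c(391,395,48),'pivot top',c(533,398,27))
print('side: rail end',c1(475,104,12),c1(510,92,12),'inner',c1(672,338,12),'outer',c1(738,362,12),'knob',c1(478,352,48),'pivot',c1(626,358,27),'phone c',c1(405,262,8),c1(280,335,8),c1(82,170,8))
print('post base',pix2w(p,325,170,5))
for X in [(0,0,0),(0,0,300),(183,623,231),(183,623,400)]: print(X,w2pix(p,X),w2pix(q,X))
for n,a in (('scene',p),('side',q)):
    E=a['extrinsics']; print(n,-E[:3,:3].T@E[:3,3])
E
```

```text
phone [array([396.6, 252.9,   8. ]), array([464.2, 273.9,   8. ]), array([510.6, 123.7,   8. ]), array([441.1, 100.3,   8. ])] [453.125 187.7     8.   ]
[np.float64(70.78672191873271), np.float64(157.20368952413298), np.float64(73.33355302997394), np.float64(158.9560002013136)]
rail end near/far [585.3 219.   12. ] [600.9 222.   12. ]
inner [598.2  24.7  12. ]
outer [615.6   5.2  12. ]
endstop near outer [527.7  -3.4  12. ] inner near? [527.6  11.8  12. ]
knob top [501.2  16.3  48. ] pivot top [565.2  10.6  27. ]
side: rail end [583.2 219.7  12. ] [602.5 222.   12. ] inner [596.1  28.5  12. ] outer [615.2   3.3  12. ] knob [501.   16.2  48. ] pivot [565.1   9.7  27. ] phone c [510.7 126.8   8. ] [443.1 102.4   8. ] [396.6 250.    8. ]
post base [727.91278384 175.79413567   5.        ]
(0, 0, 0) (np.float64(18.21319300102948), np.float64(308.76384005561283)) (np.float64(35.02548992540713), np.float64(312.84731800667544))
(0, 0, 300) (np.float64(-93.80015931639463), np.float64(218.72004621185806)) (np.float64(-30.344780692825793), np.float64(194.0251051110325))
(183, 623, 231) (np.float64(72.6731633470971), np.float64(32.07663771668024)) (np.float64(70.71245354296275), np.float64(67.3807762875455))
(183, 623, 400) (np.float64(41.963455406566965), np.float64(-42.36840811502623)) (np.float64(51.019060018417406), np.float64(1.8187344102140912))
scene [ 387.48086031 -454.61038078  732.40773644]
side [ 211.62235244 -710.78109794  747.38299911]
```

```bash
cat >> h.py <<'E'
def tri(p,a,q,b):
    rays=[]
    for P,(u,v) in ((p,a),(q,b)):
        x=pix2w(P,u,v,0); E=np.array(P['extrinsics']); c=-E[:3,:3].T@E[:3,3]; d=(x-c)/np.linalg.norm(x-c); rays.append((c,d))
    (c1,d1),(c2,d2)=rays
    s=np.linalg.lstsq(np.c_[d1,-d2],c2-c1,rcond=None)[0]
    A,B=c1+s[0]*d1,c2+s[1]*d2
    return np.round((A+B)/2),round(np.linalg.norm(A-B))
E
python3 - <<'E'
from h import *
p=snap('scene','s1.png'); q=snap('side','d1.png')
for n,a,b in [('tip',(133,385),(219,255)),('tip2',(133,385),(245,255)),('band',(90,350),(208,155)),('knob',(335,347),(354,302)),('knob2',(388,210),(343,190)),('boomtop',(425,112),(398,35)),('elbow',(452,140),(405,90))]:
    print(n,tri(p,a,q,b))
a=cv2.imread('pics/scene0.png')[220:,:260]; cv2.imwrite('pics/c2.png',cv2.resize(a,None,fx=2.9,fy=2.9))
E
```

```text
tip (array([ 298., -334.,  359.]), 8)
tip2 (array([ 313., -351.,  378.]), 35)
band (array([ 303., -348.,  501.]), 9)
knob (array([ 557., -277.,   71.]), 1)
knob2 (array([ 653., -123.,  213.]), 84)
boomtop (array([ 563., -267.,  555.]), 1)
elbow (array([ 660., -202.,  444.]), 28)
```

View pics/c2.png

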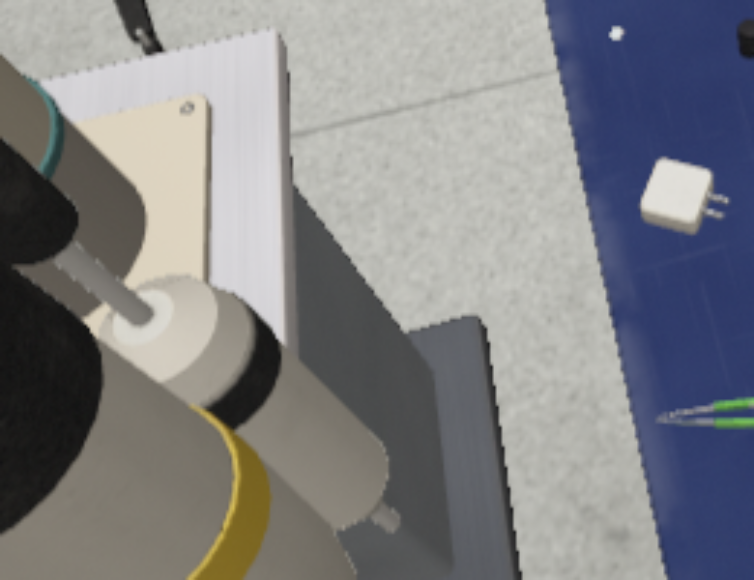

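Emit:
apply_moves([
  [-17.9, 5, -15.2, -0.18, 8.5],
  [-17.9, 5, -15.2, -0.18, 8.5],
  [-17.9, 5, -15.2, -0.18, 8.5],
  [-17.9, 5, -15.2, -0.18, 8.5],
  [-35.7, 14, -30.5, -0.353, 8.5],
  [-35.7, 14, -30.5, -0.353, 8.5],
  [-35.7, 14, -30.5, -0.353, 8.5],
  [-35.7, 14, -30.5, -0.353, 8.5],
  [-35.7, 14, -30.5, -0.353, 8.5],
])

```text
clock: 2.38
eef_pos: [376.1, 189.7, 90.2]
tool_rot: [-1.568, 0.004, 1.628]
force: [-0.1, 0.8, 0.2]
width: 84.9
```

```bash
python3 - <<'E'
from h import *
s=st();print(np.round(s['qpos'],2)); p=snap('scene','s2.png'); w=snap('wrist','w2.png'); print({k:v for k,v in w.items() if k!='image'})
E
```

```text
2.375 [376.1 189.7  90.2] [-1.568  0.004  1.628] [-0.1  0.8  0.2] 84.9
[-0.49  0.58 -0.07  2.25  0.13  0.32  0.96]
{'vfov': 65.70646984690485, 'cx': 280.0972226811759, 'cy': 207.0130293949012, 'tool_from_camera': array([[ 9.99998050e-01, -1.82279895e-03, -7.59762804e-04,
         2.83472126e-01],
       [-2.03872589e-04,  2.87382581e-01, -9.57815854e-01,
        -1.43242909e+02],
       [ 1.96424833e-03,  9.57814141e-01,  2.87381649e-01,
         7.25801542e+01],
       [ 0.00000000e+00,  0.00000000e+00,  0.00000000e+00,
         1.00000000e+00]]), 'shot': 9}
```

View pics/s2.png

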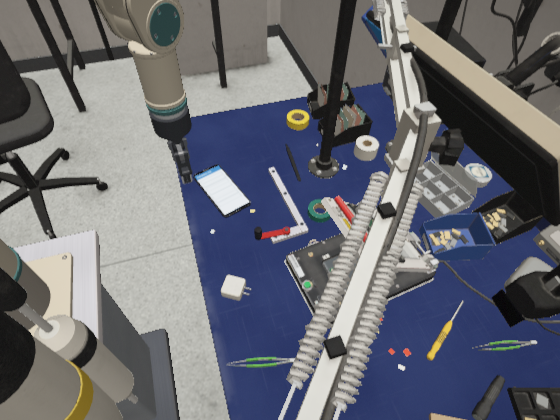

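View pics/w2.png

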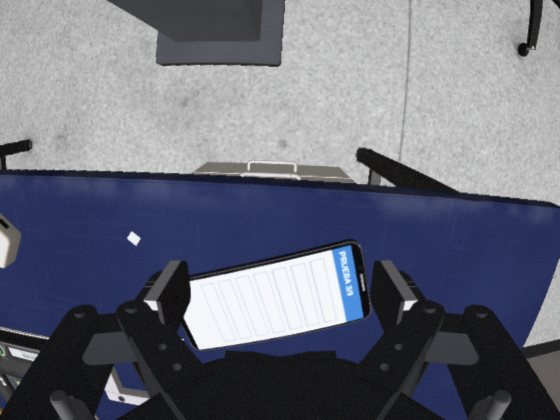

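```bash
cat >> h.py <<'E'
def t2wp(w,X):
    T=np.array(w['tool_from_camera']); c=T[:3,:3].T@(np.array(X)-T[:3,3]); d=np.array([c[0],-c[1],-c[2]])
    f=foc(w); th=np.arctan2(np.hypot(d[0],d[1]),d[2]); n=np.hypot(d[0],d[1])
    return np.array([w['cx']+f*th*d[0]/n, w['cy']+f*th*d[1]/n])
def wp2ray(w,u,v):
    f=foc(w); a=np.array([u-w['cx'],v-w['cy']]); r=np.hypot(*a); th=r/f
    d=np.array([np.sin(th)*a[0]/r,-np.sin(th)*a[1]/r,-np.cos(th)])
    T=np.array(w['tool_from_camera']); return T[:3,3],T[:3,:3]@d
def w2world(w,s,u,v,z):
    o,d=wp2ray(w,u,v); M=R.from_euler('xyz',s['tool_rot']).as_matrix(); o=M@o+s['eef_pos']; d=M@d
    return o+d*(z-o[2])/d[2]
E
python3 - <<'E'
from h import *
s=ctrl.read_state(); w=ctrl.get_image('wrist')
im=w['image'][:,:,::-1].copy()
for y,c in ((0,(0,0,255)),(-13,(0,255,0))):
    pts=[t2wp(w,(x,y,z)) for x,z in ((42.5,11),(57,11),(57,-11),(42.5,-11))]
    cv2.polylines(im,[np.int32(np.round(pts))],True,c,1)
cv2.imwrite('pics/w3.png',cv2.resize(im[220:370,130:450],None,fx=2.5,fy=2.5,interpolation=cv2.INTER_CUBIC))
P=[w2world(w,s,*a,8) for a in ((358,241),(370,314),(196,350),(183,278))]
print(np.round(P,1),np.mean(P,0))
E
```

```text
[[394.2 256.7   8. ]
 [462.4 279.4   8. ]
 [515.2 126.2   8. ]
 [436.8 119.9   8. ]] [452.16080149 195.57674102   8.        ]
```

View pics/w3.png

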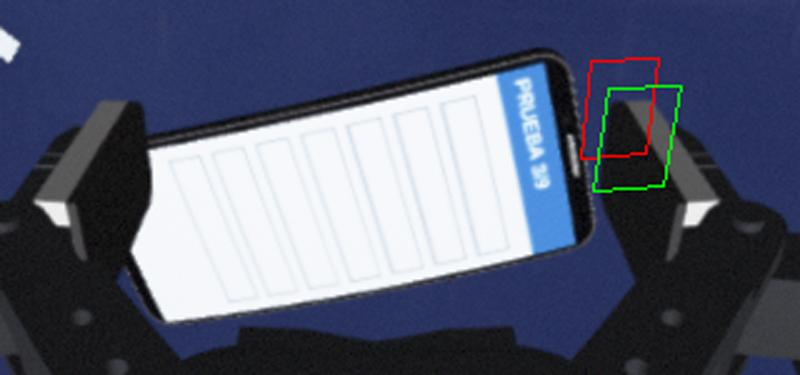

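Emit:
apply_moves([
  [0, 5, 0, 0, 8.5],
  [0, 8.8, 0, 0, 8.5],
  [0, 9.0, 0, 0, 8.5],
  [0, 9.2, 0, 0, 8.5],
  [0, 9.2, 0, 0, 8.5],
])

```text
clock: 3.15
eef_pos: [374.3, 196.9, -1.2]
tool_rot: [-1.569, -0.001, 1.642]
force: [0.7, -0.7, 0.3]
width: 85.0
```

```bash
python3 - <<'E'
from h import *
s=st(); p=snap('scene','s3.png'); w=snap('wrist','w3.png')
a=p['image'][100:240,130:300,::-1]; cv2.imwrite('pics/c3.png',cv2.resize(a,None,fx=4.2,fy=4.2,interpolation=cv2.INTER_CUBIC))
E
```

```text
3.15 [374.3 196.9  -1.2] [-1.569e+00 -1.000e-03  1.642e+00] [ 0.7 -0.7  0.3] 85.0
```

View pics/c3.png

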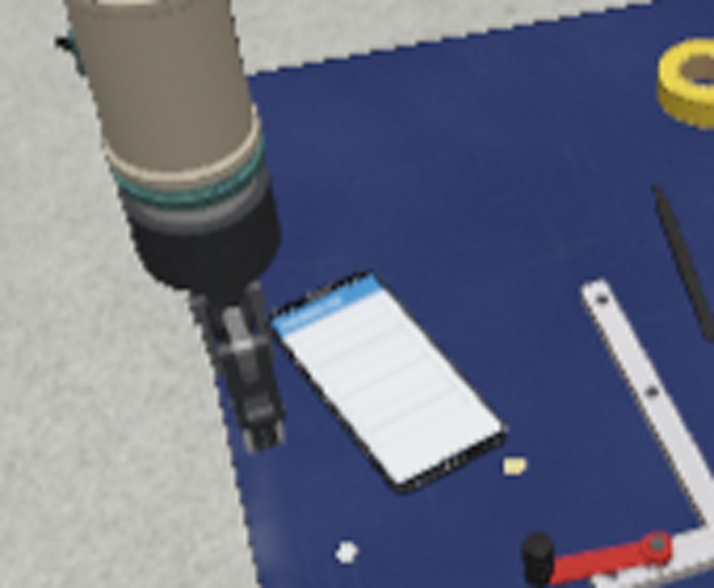

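View pics/w3.png

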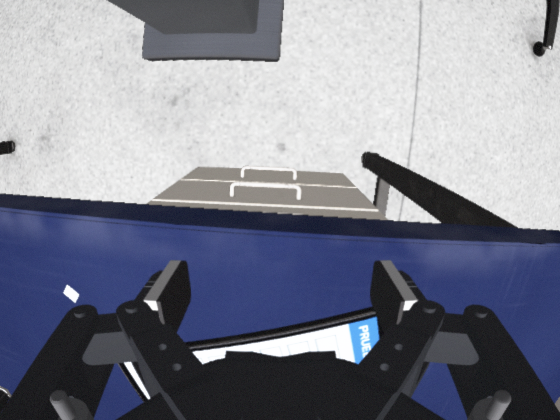

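Emit:
apply_moves([
  [0, 0.4, 0, 0, 8.5],
  [0, 0.6, 0, 0, 8.5],
  [0, 0.8, 0, 0, 8.5],
  [0, 0.8, 0, 0, 8.5],
])

```text
clock: 3.75
eef_pos: [375.3, 195.3, -8.5]
tool_rot: [-1.571, 0.0, 1.638]
force: [-0.3, -0.1, 0.3]
width: 85.3
```

Emit:
apply_moves([
  [-0.5, 0, 0, 0, 8.5],
  [-1, 0, -0.3, 0, 8.5],
  [-1, 0, -0.8, 0, 8.5],
  [-1, 0, -1.3, 0, 8.5],
  [-1, 0, -1.8, 0, 8.5],
  [-1, 0, -2.3, 0, 8.5],
  [-1, 0, -2.8, 0, 8.5],
  [-1, 0, -3.3, 0, 8.5],
  [-1, 0, -3.8, 0, 8.5],
  [-1, 0, -4.3, 0, 8.5],
  [-1, 0, -4.8, 0, 8.5],
  [-1, 0, -5.3, 0, 8.5],
  [-1, 0, -5.8, 0, 8.5],
  [-1, 0, -6.3, 0, 8.5],
  [-1, 0, -6.8, 0, 8.5],
  [-1, 0, -7.3, 0, 8.5],
  [-1, 0, -7.8, 0, 8.5],
  [-1, 0, -8.2, 0, 8.5],
  [-1, 0, -8.5, 0, 8.5],
  [-1, 0, -8.5, 0, 8.5],
])

```text
clock: 6.25
eef_pos: [461.2, 190.9, -8.7]
tool_rot: [-1.571, -0.0, 1.638]
force: [0.1, 0.6, -0.2]
width: 85.2
```

```bash
cat >> h.py <<'E'
C=np.array([598.3,23.3]);TH=.067
def tostop(X):
    d=np.array(X)[:2]-C; return np.array([d[0]*np.cos(TH)+d[1]*np.sin(TH),-d[0]*np.sin(TH)+d[1]*np.cos(TH)])
def crop(p,f,u0,v0,wd,ht,k):
    cv2.imwrite('pics/'+f,cv2.resize(p['image'][v0:v0+ht,u0:u0+wd,::-1],None,fx=k,fy=k,interpolation=cv2.INTER_CUBIC))
E
python3 - <<'E'
from h import *
s=st(); print(tostop(s['eef_pos'])); p=ctrl.get_image('scene'); crop(p,'c4.png',160,130,190,140,4.2)
w=snap('wrist','w4.png')
E
```

```text
6.25 [461.2 190.9  -8.7] [-1.571 -0.     1.638] [ 0.1  0.6 -0.2] 85.2
[-125.57451572  176.44766972]
```

View pics/c4.png

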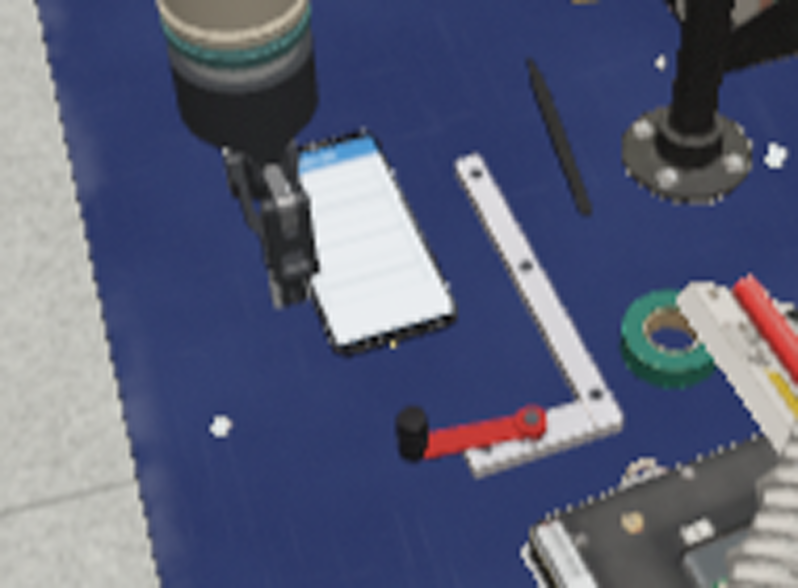

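View pics/w4.png

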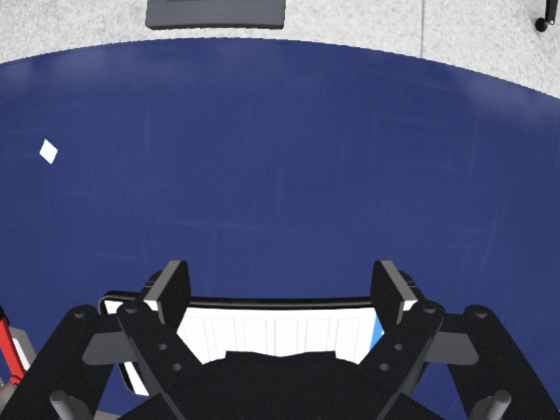

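Emit:
apply_moves([
  [0, 0, -0.5, 0, 8.5],
  [0, 0, -1.0, 0, 8.5],
  [0, 0, -1.5, 0, 8.5],
  [0, 0, -2.0, 0, 8.5],
  [0, 0, -2.5, 0, 8.5],
  [0, 0, -3.0, 0, 8.5],
  [0, 0, -3.4, 0, 8.5],
  [0, 0, -3.5, 0, 8.5],
  [0, 0, -3.6, 0, 8.5],
  [0, 0, -3.6, 0, 8.5],
])

```text
clock: 7.6
eef_pos: [496.6, 193.3, -8.7]
tool_rot: [-1.571, 0.0, 1.638]
force: [-1.4, -0.1, 1.4]
width: 84.8
```

```bash
python3 - <<'E'
from h import *
s=st(); print(tostop(s['eef_pos'])); p=ctrl.get_image('scene'); crop(p,'c5.png',160,130,190,140,4.2)
E
```

```text
7.6 [496.6 193.3  -8.7] [-1.571  0.     1.638] [-1.4 -0.1  1.4] 84.8
[-90.0870697  176.39379546]
```

View pics/c5.png

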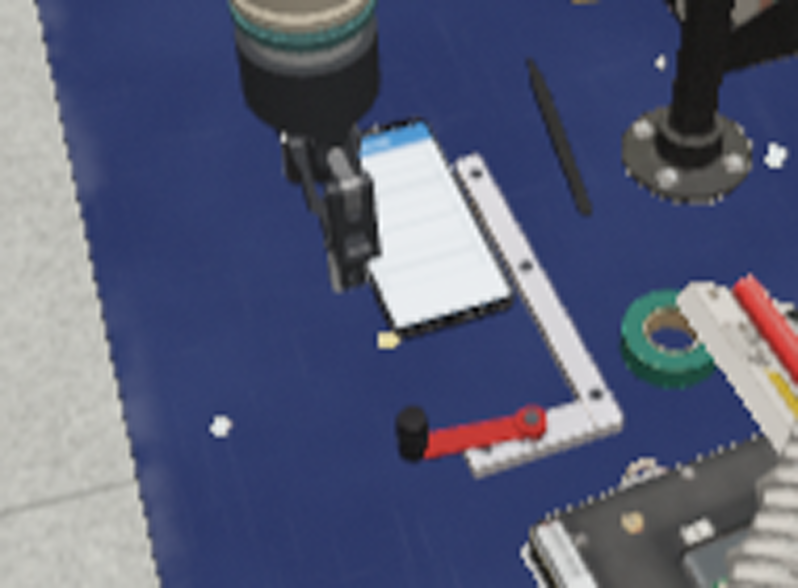

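Emit:
apply_moves([
  [0, 0, -0.1, 0, 8.5],
  [0, 0, -0.2, 0, 8.5],
  [0, 0, -0.2, 0, 8.5],
])

```text
clock: 8.02
eef_pos: [498.8, 193.5, -8.7]
tool_rot: [-1.571, -0.0, 1.638]
force: [-0.5, 0.1, 0.9]
width: 85.1
```

Emit:
apply_moves([
  [0, 0, -0.1, 0, 8.5],
  [0, 0, -0.2, 0, 8.5],
  [0, 0, -0.2, 0, 8.5],
])

```text
clock: 8.4
eef_pos: [499.6, 193.5, -8.8]
tool_rot: [-1.569, 0.0, 1.638]
force: [-4.9, -1.5, 3.0]
width: 85.1
```

Emit:
apply_moves([
  [0, 0, 0.6, 0, 8.5],
  [0, 0, 0.8, 0, 8.5],
  [0, -5, 0.8, 0, 5],
  [0, -8, 0.8, 0, 0],
  [4, -8, -2, 0.4, 0],
  [10.9, -8, -4.9, 0.8, 0],
  [10.9, -8, -4.9, 1.2, 0],
  [10.9, -8, -4.9, 1.571, 0],
  [10.9, -8, -4.9, 1.571, 0],
  [10.9, -8, -4.9, 1.571, 0],
  [10.9, -8, -4.9, 1.571, 0],
  [10.9, -8, -4.9, 1.571, 0],
  [10.9, -8, -4.9, 1.571, 0],
  [10.9, -8, -4.9, 1.571, 0],
])

```text
clock: 10.15
eef_pos: [542.6, 305.8, 71.5]
tool_rot: [-1.571, -0.001, 0.068]
force: [0.2, 0.0, -0.3]
width: 0.2
```

```bash
python3 - <<'E'
from h import *
s=st(); print(tostop(s['eef_pos'])); p=ctrl.get_image('scene'); crop(p,'c6.png',160,110,190,140,4.2)
w=snap('wrist','w6.png')
E
```

```text
10.15 [542.6 305.8  71.5] [-1.571e+00 -1.000e-03  6.800e-02] [ 0.2  0.  -0.3] 0.2
[-36.6713952  285.57230644]
```

View pics/c6.png

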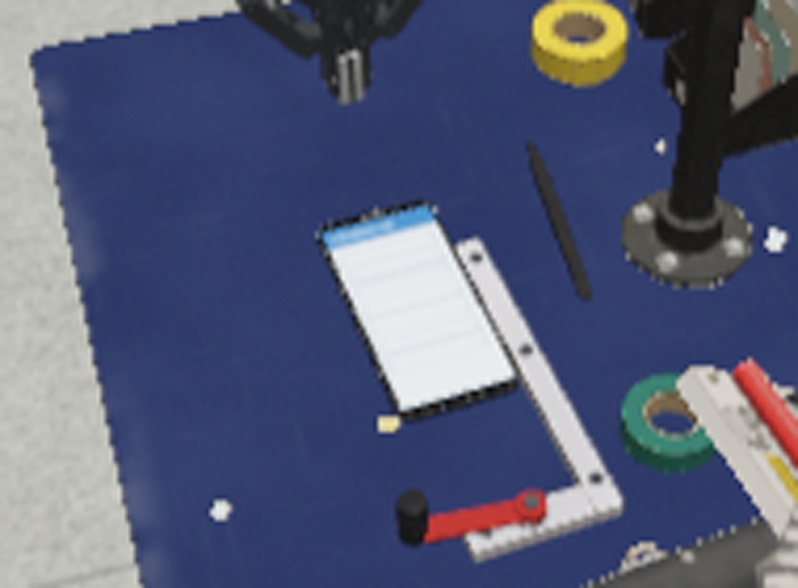

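View pics/w6.png

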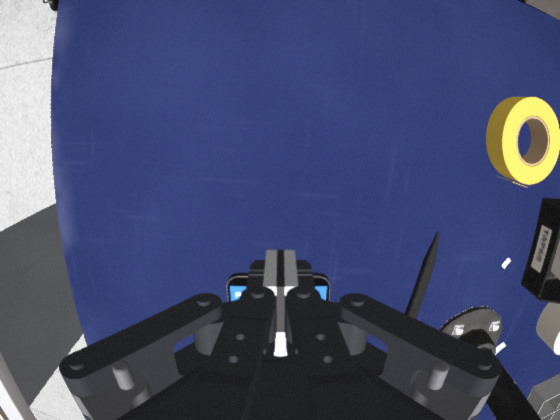

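```bash
python3 - <<'E'
from h import *
p=ctrl.get_image('scene')
for a in [(318,232),(432,203),(517,380),(403,415)]:
    X=pix2w(p,160+a[0]/4.2,110+a[1]/4.2,8); print(np.round(X,1),np.round(tostop(X),1))
E
```

```text
[507.4 257.    8. ] [-75.  239.2]
[583.  261.3   8. ] [  0.6 238.5]
[589.7 106.8   8. ] [-3.  83.9]
[519.3 101.    8. ] [-73.6  82.8]
```

Emit:
apply_moves([
  [0, 3, 0, 0, 0],
  [0, 6, 0, 0, 0],
  [0, 6.6, 0, 0, 0],
  [0, 6.7, 0, 0, 0],
  [0, 6.7, 0, 0, 0],
])

```text
clock: 10.92
eef_pos: [542.9, 306.1, 5.4]
tool_rot: [-1.57, -0.002, 0.067]
force: [0.3, -0.1, 0.9]
width: 0.1
```

Emit:
apply_moves([
  [0, 0.1, -0.8, 0, 0],
  [0, 0.1, -1.6, 0, 0],
  [0, 0.1, -2.2, 0, 0],
  [0, 0.1, -2.7, 0, 0],
  [0, 0.1, -3.2, 0, 0],
  [0, 0.1, -3.7, 0, 0],
  [0, 0.1, -4.2, 0, 0],
  [0, 0.1, -4.7, 0, 0],
  [0, 0.1, -5.2, 0, 0],
  [0, 0.1, -5.7, 0, 0],
  [0, 0.1, -6.2, 0, 0],
  [0, 0.1, -6.7, 0, 0],
  [0, 0.1, -7.2, 0, 0],
  [0, 0.1, -7.7, 0, 0],
  [0, 0.1, -8.2, 0, 0],
  [0, 0.1, -8.7, 0, 0],
  [0, 0.1, -9.2, 0, 0],
  [0, 0.1, -9.6, 0, 0],
  [0, 0.1, -9.9, 0, 0],
  [0, 0.1, -9.9, 0, 0],
])

```text
clock: 13.42
eef_pos: [548.7, 206.1, 3.2]
tool_rot: [-1.572, 0.0, 0.066]
force: [-0.8, -0.2, -0.2]
width: 0.1
```

```bash
python3 - <<'E'
from h import *
s=st(); print(tostop(s['eef_pos'])); p=ctrl.get_image('scene'); crop(p,'c7.png',160,130,190,140,4.2)
E
```

```text
13.425 [548.7 206.1   3.2] [-1.572  0.     0.066] [-0.8 -0.2 -0.2] 0.1
[-37.20973122 185.66746315]
```

View pics/c7.png

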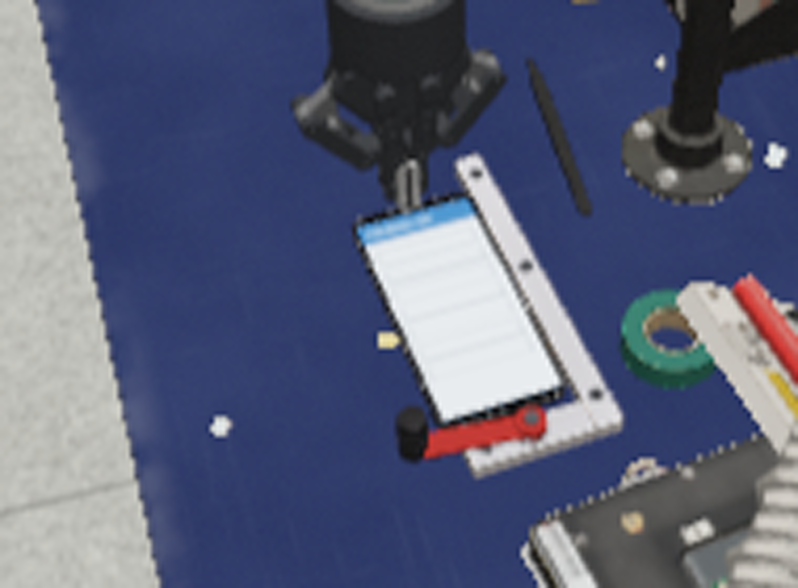

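Emit:
apply_moves([
  [0, 0, -0.3, 0, 0],
  [0, 0, -0.6, 0, 0],
  [0, 0, -0.8, 0, 0],
  [0, 0, -0.9, 0, 0],
  [0, 0, -1.0, 0, 0],
  [0, 0, -1.0, 0, 0],
])

```text
clock: 14.22
eef_pos: [549.4, 196.6, 3.3]
tool_rot: [-1.571, 0.0, 0.067]
force: [-0.3, -0.4, -0.5]
width: 0.2
```

Emit:
apply_moves([
  [0, 0, -0.1, 0, 0],
  [0, 0, -0.2, 0, 0],
  [0, 0, -0.2, 0, 0],
])

```text
clock: 14.6
eef_pos: [549.3, 196.4, 3.4]
tool_rot: [-1.569, -0.0, 0.068]
force: [-1.7, 6.0, -1.1]
width: -0.1
```

Emit:
apply_moves([
  [0, -0.2, 0.8, 0, 0],
  [0, -5, 1.5, 0, 0],
  [0, -10, 6, 0, 0],
  [0, -10, 10, 0, 0],
  [0, -10, 10, 0, 0],
])

```text
clock: 15.22
eef_pos: [542.3, 299.3, 104.9]
tool_rot: [-1.568, -0.002, 0.072]
force: [0.6, -0.1, 0.2]
width: -0.1
```

```bash
python3 - <<'E'
from h import *
s=st(); print(tostop(s['eef_pos'])); p=ctrl.get_image('scene'); crop(p,'c8.png',230,170,90,70,8.5)
q=ctrl.get_image('side'); crop(q,'d8.png',220,165,100,75,8)
E
```

```text
15.225 [542.3 299.3 104.9] [-1.568 -0.002  0.072] [ 0.6 -0.1  0.2] -0.1
[-37.35856169 279.10437835]
```

View pics/c8.png

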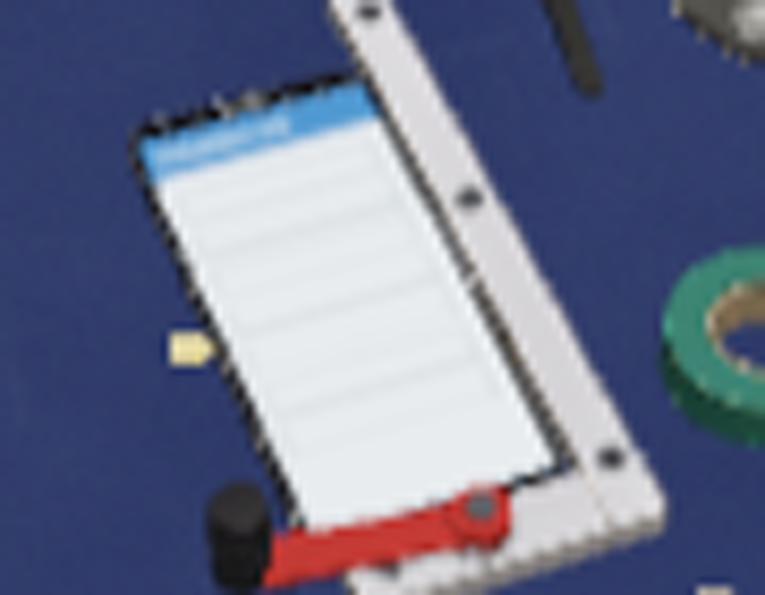

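View pics/d8.png

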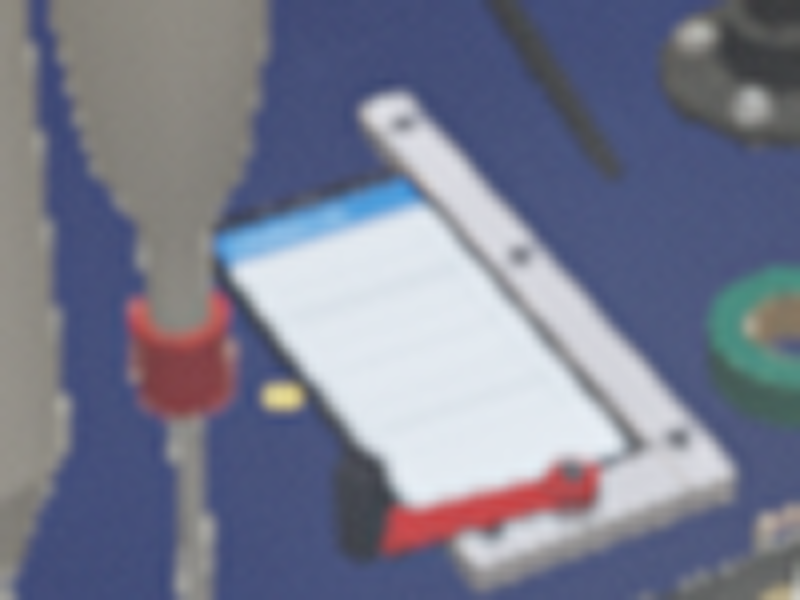

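Emit:
apply_moves([
  [-2, 0, -6, 0, 0],
  [-5, 0, -12, 0, 0],
  [-6.8, 0, -18.9, 0, 0],
  [-6.8, 0, -18.9, 0, 0],
  [-6.8, 5, -18.9, 0, 0],
  [-6.8, 9, -18.9, 0, 0],
  [-6.8, 9.9, -18.9, 0, 0],
  [-6.8, 9.9, -18.9, 0, 0],
  [-6.8, 9.9, -18.9, 0, 0],
])

```text
clock: 16.45
eef_pos: [488.6, 101.8, 5.5]
tool_rot: [-1.57, -0.002, 0.067]
force: [0.6, -0.2, 1.1]
width: 0.2
```

```bash
python3 - <<'E'
from h import *
s=st(); print(tostop(s['eef_pos']),s['qpos'][6])
E
```

```text
16.45 [488.6 101.8   5.5] [-1.57  -0.002  0.067] [ 0.6 -0.2  1.1] 0.2
[-104.15835072   85.62670868] -0.7109433895314718
```

Emit:
apply_moves([
  [0.5, 0.1, 0, 0, 0],
  [0.9, 0.1, 0, 0, 0],
  [1.1, 0.1, 0, 0, 0],
  [1.2, 0.1, 0, 0, 0],
  [1.3, 0.1, 0, 0, 0],
  [1.3, 0.1, 0, 0, 0],
])

```text
clock: 17.2
eef_pos: [500.6, 102.4, 3.2]
tool_rot: [-1.571, 0.0, 0.067]
force: [0.3, 0.2, -0.5]
width: -0.1
```

Emit:
apply_moves([
  [0.1, 0, 0, 0, 0],
  [0.2, 0, 0, 0, 0],
  [0.3, 0, 0, 0, 0],
  [0.3, 0, 0, 0, 0],
])

```text
clock: 17.7
eef_pos: [503.8, 102.6, 3.3]
tool_rot: [-1.571, -0.0, 0.067]
force: [0.4, 0.4, -0.0]
width: -0.0
```

Emit:
apply_moves([
  [0.1, 0, 0, 0, 0],
  [0.2, 0, 0, 0, 0],
  [0.3, 0, 0, 0, 0],
  [0.3, 0, 0, 0, 0],
])

```text
clock: 18.2
eef_pos: [506.8, 102.8, 3.3]
tool_rot: [-1.571, -0.0, 0.067]
force: [-0.6, 0.1, -0.7]
width: 0.1
```

```bash
python3 - <<'E'
from h import *
s=st(); print(tostop(s['eef_pos'])); p=ctrl.get_image('scene'); crop(p,'c9.png',220,150,100,80,8)
E
```

```text
18.2 [506.8 102.8   3.3] [-1.571 -0.     0.067] [-0.6  0.1 -0.7] 0.1
[-85.99560077  85.4539691 ]
```

View pics/c9.png

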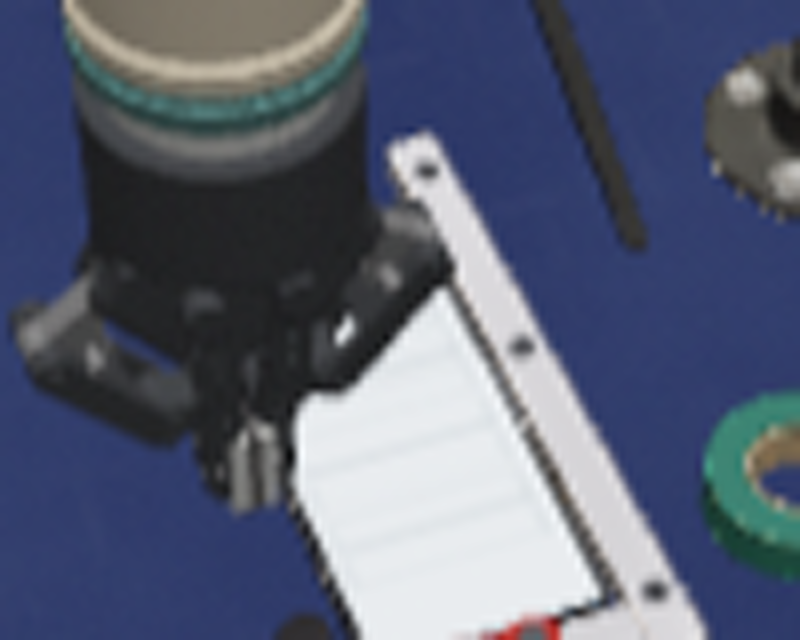

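Emit:
apply_moves([
  [0.1, 0, 0, 0, 0],
  [0.2, 0, 0, 0, 0],
  [0.2, 0, 0, 0, 0],
])

```text
clock: 18.62
eef_pos: [508.8, 102.9, 3.3]
tool_rot: [-1.571, -0.0, 0.067]
force: [0.0, 0.0, -0.9]
width: 0.2
```

Emit:
apply_moves([
  [0.1, 0, 0, 0, 0],
  [0.2, 0, 0, 0, 0],
  [0.2, 0, 0, 0, 0],
])

```text
clock: 19.0
eef_pos: [510.1, 102.9, 3.2]
tool_rot: [-1.571, 0.001, 0.067]
force: [-2.0, 0.5, 1.5]
width: 0.2
```

Emit:
apply_moves([
  [0.05, 0, 0, 0, 0],
  [0.1, 0, 0, 0, 0],
  [0.1, 0, 0, 0, 0],
])

```text
clock: 19.38
eef_pos: [510.7, 102.5, 3.2]
tool_rot: [-1.572, 0.002, 0.067]
force: [-3.6, -1.0, 2.3]
width: -0.0
```

Emit:
apply_moves([
  [-0.6, 0, 0, 0, 0],
  [-1.5, 0, 0, 0, 0],
  [-2, -4, 0, 0, 0],
  [-2, -7.5, 0, 0, 0],
  [-2, -7.5, -6, 0, 0],
  [-2, -7.5, -11.6, 0, 0],
  [-2, -7.5, -11.6, 0, 0],
  [-2, -7.5, -11.6, 0, 0],
  [-2, -7.5, -11.6, 0, 0],
])

```text
clock: 20.5
eef_pos: [499.5, -12.0, 78.4]
tool_rot: [-1.57, -0.001, 0.07]
force: [0.0, -0.2, -0.8]
width: 0.1
```

```bash
python3 - <<'E'
from h import *
s=st(); print(tostop(s['eef_pos'])); p=ctrl.get_image('scene'); crop(p,'c10.png',220,160,100,80,8)
w=snap('wrist','w10.png')
for n in('keeper_knob','keeper_pivot'): print([(np.round(d['location'],0),d['confidence'], np.round(tostop(d['location']),1)) for d in ctrl.mark_of(p,n)])
E
```

```text
20.5 [499.5 -12.   78.4] [-1.57e+00 -1.00e-03  7.00e-02] [ 0.  -0.2 -0.8] 0.1
[-100.89436615  -28.60321921]
[(array([499.,  16.,  33.]), 0.68, array([-99.6,  -0.1]))]
[(array([564.,   8.,  29.]), 0.81, array([-35.5, -12.7]))]
```

View pics/c10.png

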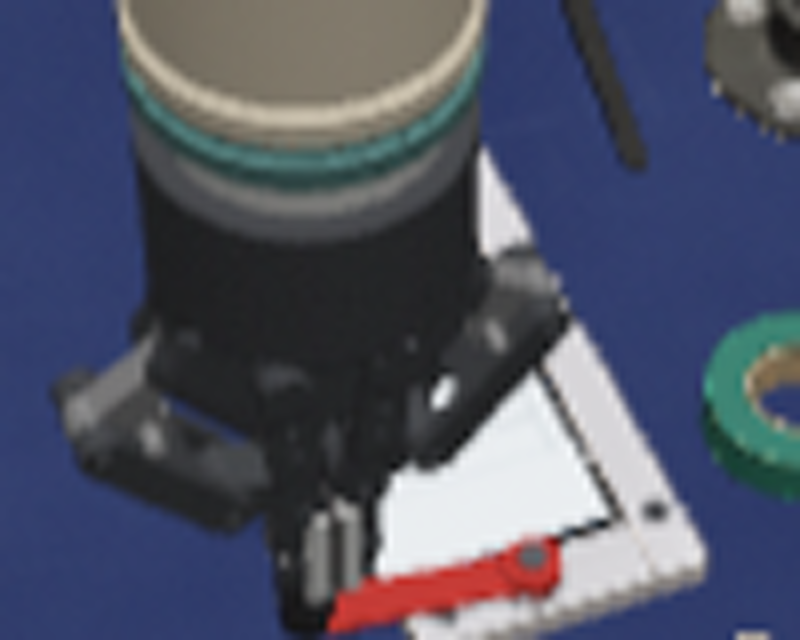

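View pics/w10.png

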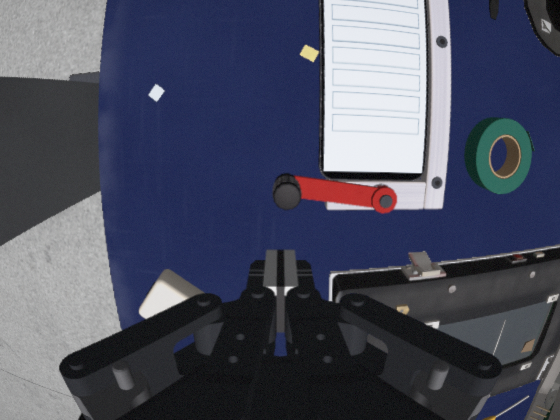

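```bash
python3 - <<'E'
from h import *
s=ctrl.read_state(); w=ctrl.get_image('wrist')
for n,a,z in (('knob',(287,184),48),('knobmid',(287,192),34),('pivot',(385,200),27),('phoneBR',(424,173),8),('phoneBL',(323,177),8),('rail inner corner',(426,181),12),('rail outer',(442,207),12),('endstop near outer',(329,209),12),('end inner',(328,184),12),('case',(330,270),20)):
    X=w2world(w,s,*a,z); print(n,np.round(X,1),np.round(tostop(X),1))
E
```

```text
knob [501.6  22.1  48. ] [-96.6   5.2]
knobmid [502.4  14.1  34. ] [-96.3  -2.8]
pivot [566.1  11.9  27. ] [-32.9  -9.2]
phoneBR [600.1  29.3   8. ] [2.2 5.8]
phoneBL [526.9  19.8   8. ] [-71.5   1.3]
rail inner corner [600.7  24.3  12. ] [2.5 0.9]
rail outer [618.1   6.4  12. ] [ 18.6 -18.2]
endstop near outer [532.7  -1.1  12. ] [-67.1 -20. ]
end inner [530.1  16.1  12. ] [-68.5  -2.6]
case [537.5 -43.3  20. ] [-65.1 -62.3]
```

```bash
python3 - <<'E'
import numpy as np
B=np.array([-100.9,-28.6]); P=np.array([-34.5,-10])
for a in np.r_[0.1:1.61:.1]:
    X=P+65*np.array([-np.cos(a),np.sin(a)])-19*np.array([np.sin(a),np.cos(a)]); print(round(a,2),np.round((X-B)/10,2))
E
```

```text
0.1 [-0.02  0.62]
0.2 [-0.11  1.29]
0.3 [-0.13  1.97]
0.4 [-0.09  2.64]
0.5 [0.02 3.31]
0.6 [0.2  3.96]
0.7 [0.44 4.59]
0.8 [0.75 5.2 ]
0.9 [1.11 5.77]
1.0 [1.53 6.3 ]
1.1 [2.   6.79]
1.2 [2.51 7.23]
1.3 [3.07 7.61]
1.4 [3.66 7.94]
1.5 [4.28 8.21]
1.6 [4.93 8.41]
```

Emit:
apply_moves([
  [0, 3, 0, 0, 0],
  [0, 5, 0, 0, 0],
  [0, 5, 0, 0, 0],
  [0, 5, 0, 0, 0],
])

```text
clock: 21.25
eef_pos: [499.8, -13.6, 28.8]
tool_rot: [-1.571, -0.001, 0.067]
force: [0.2, -0.4, -0.5]
width: 0.0
```

Emit:
apply_moves([
  [0, 0, 0.4, 0.1, 0],
  [0, 0, 0.8, 0.1, 0],
  [-0.1, 0, 1.4, 0.2, 0],
  [-0.15, 0, 2.1, 0.3, 0],
  [-0.1, 0, 2.8, 0.4, 0],
  [0, 0, 3.45, 0.5, 0],
  [0.2, 0, 4.1, 0.6, 0],
  [0.4, 0, 4.75, 0.7, 0],
  [0.7, 0, 5.35, 0.8, 0],
  [1.1, 0, 5.9, 0.9, 0],
  [1.1, 0, 5.9, 0.9, 0],
])

```text
clock: 22.62
eef_pos: [506.9, 46.5, 28.8]
tool_rot: [-1.57, -0.0, -0.829]
force: [-0.0, 0.7, 1.1]
width: 0.0
```

```bash
python3 - <<'E'
from h import *
s=st(); print(tostop(s['eef_pos'])); p=ctrl.get_image('scene'); crop(p,'c11.png',220,160,100,80,8)
w=snap('wrist','w11.png')
E
```

```text
22.625 [506.9  46.5  28.8] [-1.57  -0.    -0.829] [-0.   0.7  1.1] 0.0
[-89.63327178  29.25202309]
```

View pics/w11.png

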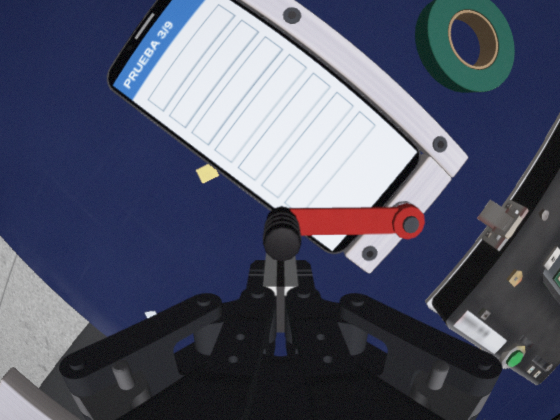

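View pics/c11.png

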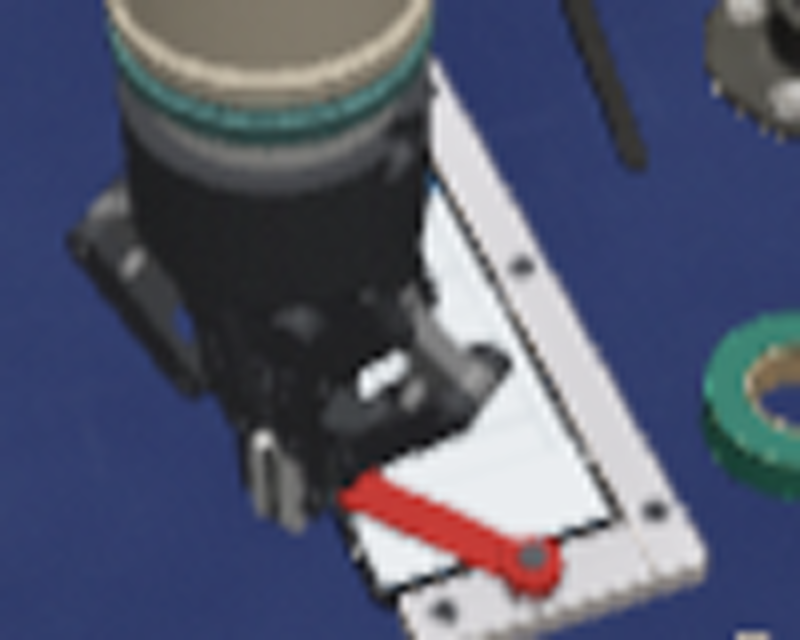

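Emit:
apply_moves([
  [-0.16, 0, 0.66, 0.1, 0],
  [-0.25, 0, 1.33, 0.2, 0],
  [-0.27, 0, 2.0, 0.3, 0],
  [-0.23, 0, 2.68, 0.4, 0],
  [-0.12, 0, 3.35, 0.5, 0],
  [0.06, 0, 4.0, 0.6, 0],
  [0.14, 0, 4.2, 0.63, 0],
  [0.14, 0, 4.2, 0.63, 0],
])

```text
clock: 23.72
eef_pos: [538.5, 72.6, 28.3]
tool_rot: [-1.571, -0.0, -1.461]
force: [0.4, 0.1, 0.0]
width: 0.4
```

```bash
python3 - <<'E'
from h import *
s=st(); print(tostop(s['eef_pos']))
w=snap('wrist','w12.png')
E
```

```text
23.725 [538.5  72.6  28.3] [-1.571 -0.    -1.461] [0.4 0.1 0. ] 0.4
[-56.38278608  53.19183652]
```

View pics/w12.png

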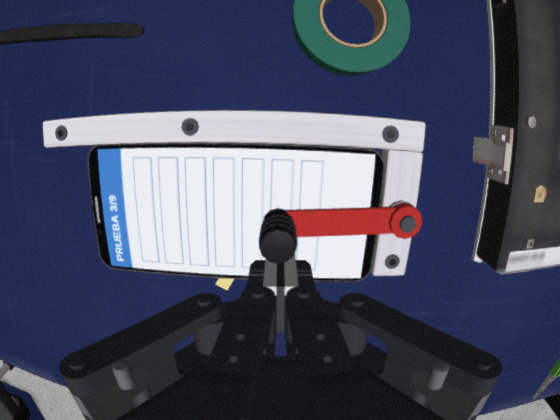

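Emit:
apply_moves([
  [0.02, 0, 0.15, 0.02, 0],
  [0.04, 0, 0.3, 0.04, 0],
  [0.04, 0, 0.4, 0.04, 0],
  [0.04, 0, 0.4, 0.04, 0],
])

```text
clock: 24.28
eef_pos: [542.5, 72.9, 28.3]
tool_rot: [-1.571, 0.0, -1.503]
force: [-0.4, 0.3, 1.1]
width: -0.1
```

Emit:
apply_moves([
  [0, 0, 0.1, 0, 0],
  [0, 0, 0.2, 0, 0],
  [0, 0, 0.3, 0, 0],
  [0, 0, 0.3, 0, 0],
])

```text
clock: 24.78
eef_pos: [542.7, 73.0, 28.1]
tool_rot: [-1.576, 0.0, -1.503]
force: [-6.4, 0.1, 4.4]
width: -0.3
```

Emit:
apply_moves([
  [0, 0, -0.8, 0, 0],
  [0, 0, -2.5, 0, 0],
  [0, -4, -4, 0, 0],
  [0, -8, -7, 0, 0],
  [0, -10, -9, 0, 0],
  [0, -10, -9, 0, 0],
  [0, -10, -9, 0, 0],
])

```text
clock: 25.65
eef_pos: [457.1, 67.1, 128.1]
tool_rot: [-1.569, 0.0, -1.503]
force: [0.7, -0.4, -0.1]
width: -0.4
```

```bash
python3 - <<'E'
from h import *
s=st(); print(tostop(s['eef_pos']))
w=snap('wrist','w13.png');p=snap('scene','s13.png'); crop(p,'c13.png',220,160,110,80,7); q=ctrl.get_image('side'); crop(q,'d13.png',220,165,100,75,8)
for n in('keeper_knob','keeper_pivot','phone','corner_stop'): print(n,[(np.round(d['location'],0),d['confidence'], np.round(tostop(d['location']),1)) for d in ctrl.mark_of(p,n)])
E
```

```text
25.65 [457.1  67.1 128.1] [-1.569  0.    -1.503] [ 0.7 -0.4 -0.1] -0.4
[-137.96218307   53.15626054]
keeper_knob []
keeper_pivot [(array([566.,  11.,  31.]), 0.56, array([-32.9, -10.4]))]
phone [(array([554., 104.,   1.]), 0.61, array([-38.4,  83.4]))]
corner_stop [(array([602.,  24.,  -0.]), 0.61, array([3.6, 0.2])), (array([556., 101.,   0.]), 0.2, array([-36.8,  80.1]))]
```

View pics/w13.png

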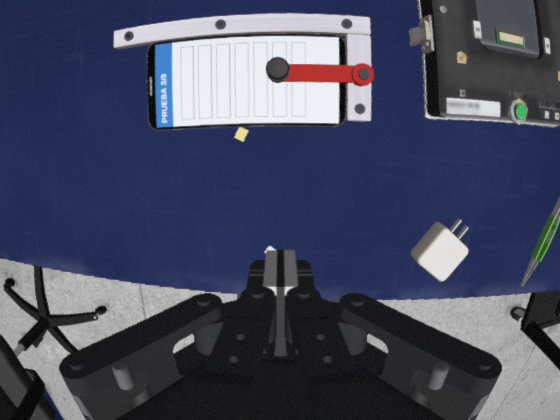

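View pics/c13.png

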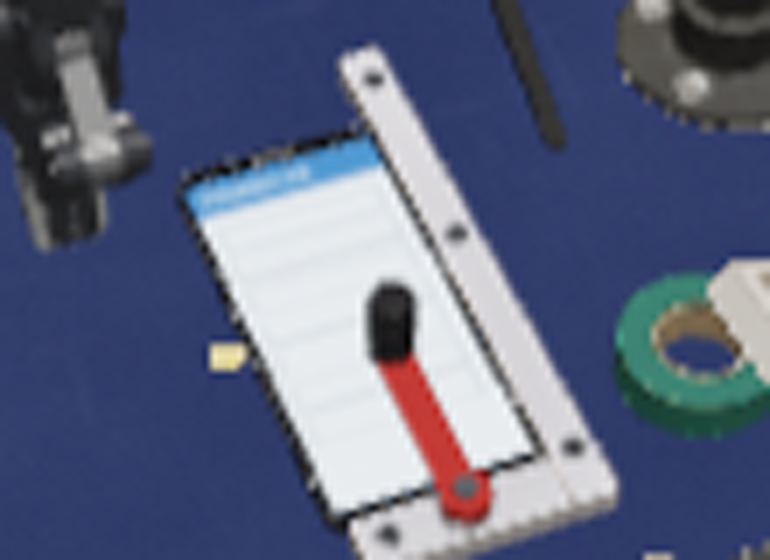

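View pics/d13.png

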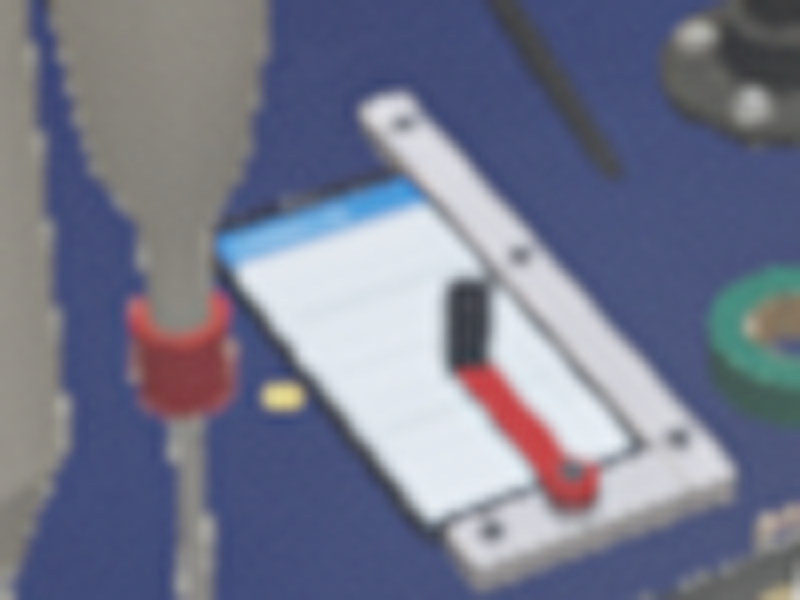

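```bash
python3 - <<'E'
from h import *
s=ctrl.read_state(); p=ctrl.get_image('scene'); w=ctrl.get_image('wrist'); crop(w,'w14.png',110,10,270,130,2.9)
k=tostop(pix2w(p,220+392/7,160+297/7,48)); v=tostop(pix2w(p,220+466/7,160+487/7,27)); print(k,v,np.arctan2(*(k-v)[::-1]))
k=tostop(w2world(w,s,278,66,48)); v=tostop(w2world(w,s,363,73,27)); print(k,v,np.arctan2(*(k-v)[::-1]))
E
```

```text
[-33.66413012  54.04298086] [-33.44959037 -11.64939172] 1.5740621395068752
[-33.6034298   54.88857926] [-33.62177381  -8.68926006] 1.5705077985356002
```

View pics/w14.png

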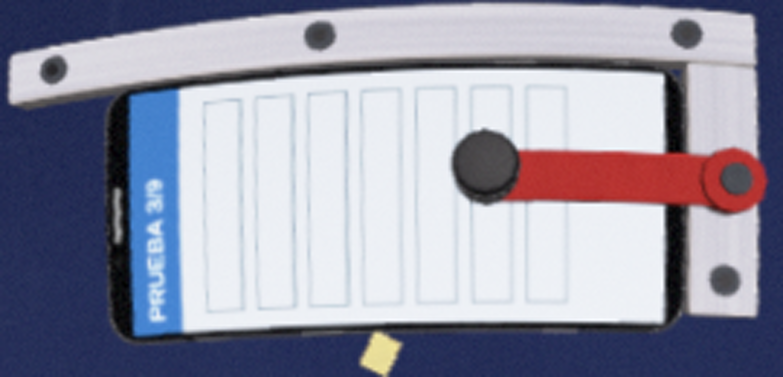

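```bash
python3 - <<'E'
from h import *
s=ctrl.read_state(); w=ctrl.get_image('wrist'); p=ctrl.get_image('scene')
f=lambda a,z:np.round(tostop(w2world(w,s,110+a[0]/2.9,10+a[1]/2.9,z)),1)
print('near edge',[f(a,8) for a in((150,340),(300,334),(450,331),(650,330))])
print('far edge',[f(a,8) for a in((150,87),(300,74),(450,67),(650,64))])
print('short ends',[f(a,8) for a in((110,150),(113,250),(687,150),(688,250))])
print('rail top inner edge',[f(a,12) for a in((20,102),(200,80),(400,66),(600,60))])
print('endstop inner',[f(a,12) for a in((690,80),(690,150),(690,250),(690,312))])
E
```

```text
near edge [array([-75. , 152.6]), array([-75.3, 107.6]), array([-75.2,  65.4]), array([-74.2,   9.8])]
far edge [array([-1.000e-01,  1.518e+02]), array([ -0.5, 107.3]), array([-0.2, 65.5]), array([ 2.1, 10.3])]
short ends [array([-17.9, 164.2]), array([-47.8, 163.5]), array([-22.6,  -0.1]), array([-51.2,  -0.6])]
rail top inner edge [array([  0.2, 192.6]), array([ -0.7, 135.3]), array([-0.6, 78.9]), array([ 1.5, 24.7])]
endstop inner [array([-2.9, -0.2]), array([-23.2,  -0.1]), array([-51.4,  -0.3]), array([-68.7,  -0.7])]
```

Phone edges coincide with the rail and end stop within about 1 mm, and the keeper reads 1.57 rad. Handing in.

```bash
python3 - <<'E'
from h import *
st(); print(ctrl.finish_job())
E
```

```text
26.2 [455.7  67.  128.2] [-1.571 -0.    -1.503] [ 0.3  0.5 -0. ] -0.1
the job is handed in; nothing more can be done
None
```

The phone is home in the corner stop with the keeper arm fully round over it. The job was handed in at 26.2 s.

**What I did**
- I slid the phone sideways with the open fingertips until it squared up against the long rail.
- I pushed its end with closed fingertips along the rail until it met the end stop, at about 6 N.
- I pressed it once more against the rail, at about 4 N.
- Only after that did I push the keeper round by its knob until it stalled at its hard limit, at about 6 N sideways.
- I then backed off and lifted clear. The phone was never picked up.

**Last checks**
- **Phone:** edges measured in the wrist picture lie along the rail and the end stop to about 1 mm, which is at the limit of the calibration. The network put the phone's centre at (-38, 83) mm in the stop's frame, against a target of (-38, 82) mm.
- **Keeper:** it measured 1.57 rad in both the scene and wrist pictures.
- **Robot:** it was clear of everything, with measured force near zero.
- **Bystanders:** the arm stayed away from all four and I saw none of them move. I did not re-measure their positions at the end.
- **Disagreement:** in the last scene picture the network did not find the knob, so that keeper angle comes from my own pixel readings.

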